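Set the darkroom timer and start it

ROBOT

A 6-joint arm with a two-finger parallel gripper is mounted at the origin on the work surface. World frame = base frame: x ahead of the robot, y to its left, z up, the work surface at z = 0. Lengths are in m, angles in rad, forces in N, time in s.
With the tool pointing down it reaches from about 0.275 to 0.75 m from the base axis. Payload 10.2 kg.
Tool frame: the origin (TCP) lies midway between the tips of the shut fingers; the grasp point (between the pads) lies 19 mm behind it; y points along the fingers, x is the direction in which the jaws open and shut, and the axes are right-handed (so a half turn about y gives the same grasp; the last joint's range is limited). The gripper opens to 85 mm and grips with 20 to 120 N. Pads are 22 mm wide; open, the fingers measure 114 mm over their backs; the gripper's body (76 mm by 85 mm) begins 54 mm behind the grasp point. The pads swing forward as they close: fully open they stand 13 mm farther back than shut.
Start: joints at [0.926, 0.313, 1.498, -0, 1.331, -0.223], TCP at [0.215, 0.479, 0.231] pointing down, gripper open.
Joint ranges: [-2.94, 2.94], [-0.97, 2.17], [0.19, 2.56], [-1.23, 4.37], [0.02, 3.11], [-2.88, 2.88]. Speed limits (rad/s): [2.39, 2.39, 3.01, 3.14, 3.14, 3.14].

INTERFACE

Orientations are given as a rotation vector (axis times angle).
In Python, from plant import monitor, optics, job gives the robot as it stands. The module is installed in compiled form; this text tells all that it offers.
- The arm moves only by the tool apply_moves, never from a script. Its argument "increments" is a list of rows, each an object with "travel": the shift along the tool's x, y, z in m, a list of three; "turn": the turn about the tool's y in degrees. In form: [{"travel": [dx, dy, dz], "turn": turn}, ...]. A call has 1 to 12 rows; each row is the pose to reach, as a shift and turn from the pose commanded when the call began, along the tool's axes at that moment; what a row does not reach only later rows make up. A row lasts 1/8 s, in which the tool goes at most 62.5 mm and 10.7 degrees, less where a joint would pass 70% of its speed; a pose out of reach is approached as far as the arm can. A call with a gripper value outside its range is refused whole. "hand" is the closure, from -1 (fully open) to 1 (shut), so that 0 is half open, set as the call begins (left out, the last holds). The fingers move at their own pace and stop on an object; the grip force is fixed at half the most. Time passes only in rows, so rows that repeat a pose let the fingers close. It gives the time, the measured TCP pose, the force and the opening at its end, in the units of the state.
- monitor.observe(): the state, without advancing time (a new reading comes with each control period).
- optics.get_image(name): name is "scene" or "top"; returns a dict with "img" (420x560x3 uint8, red, green, blue), "range_z" (420x560 float32, m along the optical axis (not along the pixel's ray), 0 where there is no reading), "intrinsics" (3x3 intrinsics, pixels), "xyz" and "attitude" of the camera in the world. Camera axes: x right, y up, looking along -z (the intrinsics and any distortion apply to the point x, -y, -z); pixel columns grow to the right and rows downward; lengths in m; the calibration is good to about 2 mm. A picture is of the moment at which its call begins.
- job.sign_off(): hands the job in, once; it reports no verdict.
The state is a dict: "clock": time; "qpos": joint angles; "joint_velocities": joint speeds; "joint_torque": joint torques, N m; "eef_pos": TCP position; "tcp_rot": TCP orientation; "ft_force": force on the tool from outside, world axes, zero at the start; "torque": the same for the moment, N m; "finger_gap": opening from 0.0 (shut) to 1.0 (fully open).
Only numpy, scipy, OpenCV 4.12 (cv2) and the standard library are available. Lean on these libraries where they do the work, as an engineer would, in place of code of your own. Each camera call takes 0.05 s, during which the arm holds its last target.

TASK

Set the darkroom timer that lies on the bench: with one fingertip, gently push the yellow pointer round the dial until it points at the red tab, then press the green start button fully down and let go. Only touch and push: do not pinch the pointer, do not lift or shove the timer, do not press start before the pointer is set, and leave the red tab and everything standing around alone.

Things in the scene. Friction and masses are not known exactly. Their poses are not given: they have to be found in the camera images.
- timer: Loose bench timer lying face up, not fastened down, about 2.6 kg: a black console 230 mm (its x) by 300 mm (its y), 60 mm tall. Origin: on the work surface under the dial's axis (the case spans x -115..115 mm, y -115..185 mm from it); x points to the dial's zero, z up. The round black dial (196 mm diameter, white ticks, aluminium rim) stands 6 mm proud of the case; the grey panel with the start button and a canister is at its +y side.
- dial_centre (a point): Centre of the dial face, on the pointer's axis, 66 mm above the work surface.
- pointer (a joint): Angle of the yellow pointer, rad: 0 points along the timer's +x, growing CLOCKWISE seen from above; stops at 0 and 5.6. It turns with light friction (about 1.4 N at 60 mm from the axis) and stays where it is left. It starts between 0 and 0.8.
- pointer_tip (a point): Tip of the yellow pointer, 84 mm from the axis. The pointer is a straight bar 12 mm wide (6 mm for the last 8 mm) running out from a white hub of 32 mm diameter; the bar stands from 70 to 88 mm above the work surface (4 to 22 mm above the dial face), the hub up to 90 mm.
- tab (a joint): Angle of the red tab around the dial, rad, same zero and direction as pointer; it is stiff and is left alone. Between 1.5 and 4.6.
- tab_mark (a point): Middle of the inner edge of the red tab, 88 mm from the axis. The tab is a red block 14 mm wide along the rim and 22 mm long (88 to 110 mm from the axis), its top 74 mm above the work surface. With the pointer on the tab, the tip stands 4 mm inside this point.
- start (a joint): Travel of the green start button, m: 0 up, 0.006 fully down (about 5 N); it springs back.
- start_top (a point): Centre of the top of the round green start button, 30 mm diameter, pressed straight down; it stands on the grey panel, 45 mm along x and 148 mm along y of the timer's frame.
- canister: Bystander, left alone: grey film canister, 32 mm diameter, 50 mm tall, standing on the grey panel of the timer. Origin at the centre of its underside.
- loupe: Bystander, left alone: dark steel focusing loupe, 48 mm diameter, 45 mm tall, standing right of the timer. Origin at the centre of its underside.
- cup: Bystander, left alone: white plastic cup, 68 mm wide, 75 mm tall, standing right of the timer. Origin at the centre of its underside.
- amber_bottle: Bystander, left alone: amber bottle with black cap, 68 mm diameter, 150 mm tall. Origin at the centre of its underside.
- jug: Bystander, left alone: clear jug with a handle, 100 mm diameter, 130 mm tall. Origin at the centre of its underside.
- reel: Bystander, left alone: white film reel, two 88 mm discs on a core, 52 mm tall. Origin at the centre of its underside.
- small_jar: Bystander, left alone: white jar with black lid, 56 mm diameter, 70 mm tall. Origin at the centre of its underside.

How it is judged:
By the outcome, as a careful person would: the job done as asked, in the order asked, and still so for the second after the job is handed in, with the robot touching nothing.
It also fails if it takes over 64 s, if anything falls off the work surface, if the arm or the gripper's body presses on something with over 40 N, if the wrist force passes 120 N, or if a joint passes its speed limit or range.

## Working session

There is one attempt and no reset: what is moved stays moved. The work goes in short steps, Python scripts to look and compute and a tool call to move; the robot and the scene stay as the last step left them, time stands still between calls to the robot, and variables do not carry over. Pictures are saved under pics/ and viewed, and the job is handed in when it is done.

Besides the shell and the picture viewer there is one more tool, called after ">>>" as a command line: name --argument value ..., lists and objects as JSON in quotes. apply_moves: Moves the arm, as the interface text tells. Its arguments: {"type":"object","properties":{"increments":{"type":"array"},"hand":{"type":"number"}},"required":["increments"]}

```bash
mkdir -p pics; cat > h.py <<'E'
import numpy as np,cv2
from scipy.spatial.transform import Rotation as R
from plant import monitor,optics,job
def grab(n,save):
    d=optics.get_image(n); cv2.imwrite(f'pics/{save}.png',d['img'][:,:,::-1]); np.savez(f'pics/{save}.npz',**{k:np.asarray(v) for k,v in d.items()}); return d
def load(s): return dict(np.load(f'pics/{s}.npz'))
def rot(a):
    a=np.asarray(a,float)
    if a.shape==(3,3): return a
    return R.from_rotvec(a).as_matrix() if a.size==3 else R.from_quat(a).as_matrix()
def px2w(d,u,v,z=None):
    K=d['intrinsics']; r=np.array([(u-K[0,2])/K[0,0],-(v-K[1,2])/K[1,1],-1.0]); A=rot(d['attitude'])
    w=A@r
    s=d['range_z'][int(round(v)),int(round(u))] if z is None else (z-d['xyz'][2])/w[2]
    return d['xyz']+w*s
def w2px(d,p):
    c=rot(d['attitude']).T@(np.asarray(p)-d['xyz']); K=d['intrinsics']
    return K[0,0]*c[0]/-c[2]+K[0,2], K[1,1]*-c[1]/-c[2]+K[1,2]
def crop(s,u0,v0,u1,v1,k,out):
    im=cv2.imread(f'pics/{s}.png')[v0:v1,u0:u1]; cv2.imwrite(f'pics/{out}.png',cv2.resize(im,None,fx=k,fy=k,interpolation=cv2.INTER_CUBIC))
E
python3 - <<'E'
from h import *
for n in('scene','top'):
    d=grab(n,n+'0'); print(n,d['intrinsics'],d['xyz'],d['attitude'],d.keys())
print(monitor.observe())
E
```

```text
scene [[461.86708978   0.         277.85157307]
 [  0.         461.86708978 211.65527878]
 [  0.           0.           1.        ]] [1.38072579 0.18043696 0.91083545] [0.59482378 0.69468899 1.66433955] dict_keys(['img', 'range_z', 'intrinsics', 'xyz', 'attitude'])
top [[477.37298712   0.         279.65476574]
 [  0.         477.37298712 215.21926117]
 [  0.           0.           1.        ]] [ 0.39784413 -0.00644919  1.39892505] [ 0.06237246 -0.05555116 -1.59402527] dict_keys(['img', 'range_z', 'intrinsics', 'xyz', 'attitude'])
{'clock': 0.1, 'qpos': array([ 9.25619685e-01,  3.13422377e-01,  1.49834308e+00, -2.12952830e-05,
        1.33096737e+00, -2.23380207e-01]), 'joint_velocities': array([ 2.91462630e-05, -1.11297033e-03, -3.25882794e-03,  1.03863465e-03,
       -7.64726575e-04,  3.37783390e-04]), 'joint_torque': array([ 2.07012927e-03, -4.12893605e+01, -2.60140371e+01, -1.58265489e-04,
        2.99621192e-03,  1.77386664e-05]), 'eef_pos': array([0.21480888, 0.47880705, 0.23078458]), 'tcp_rot': array([-1.38013594, -0.8923232 ,  0.89407123]), 'ft_force': array([ 0.31349146, -0.49387557, -0.514865  ]), 'torque': array([-0.01300783,  0.00806388,  0.01589241]), 'finger_gap': 1.0017840088299097}
```

View pics/top0.png

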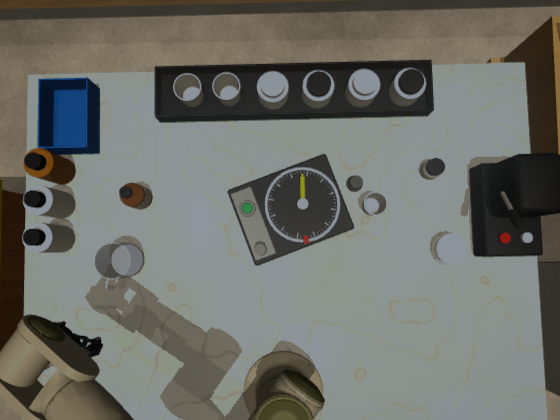

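View pics/scene0.png

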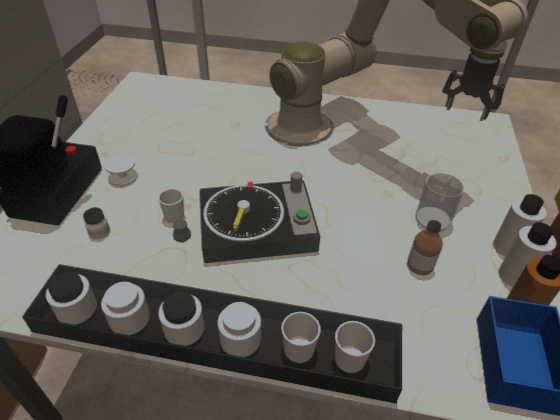

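The top view shows the timer, with its hub near (303,204), pointer up to (303,175), red tab at (306,240), green button at (247,208) and canister at (261,248). I'll zoom in next.

```bash
python3 - <<'E'
from h import *
crop('top0',220,145,400,275,4.4,'c0')
d=load('top0')
for n,u,v,z in [('hub',303,204,.09),('tip',303,175,.088),('tab',306,240,.074),('btn',247,208,None),('can',261,248,None),('loupe',355,183,None),('cup',374,203,None)]:
    print(n,px2w(d,u,v,z),px2w(d,u,v))
E
```

```text
hub [ 0.52544774 -0.066962    0.09      ] [ 0.52563383 -0.06705025  0.08809113]
tip [ 0.60632813 -0.06927404  0.088     ] [ 0.60911804 -0.07011476  0.07045735]
tab [ 0.42660572 -0.07325588  0.074     ] [ 0.42653407 -0.07308947  0.07730031]
btn [0.51865923 0.08787306 0.08437769] [0.51865923 0.08787306 0.08437769]
can [0.40721663 0.05040128 0.10857261] [0.40721663 0.05040128 0.10857261]
loupe [ 0.58555838 -0.21813914  0.05140285] [ 0.58555838 -0.21813914  0.05140285]
cup [ 5.32123640e-01 -2.79995424e-01 -3.62825550e-04] [ 5.32123640e-01 -2.79995424e-01 -3.62825550e-04]
```

View pics/c0.png

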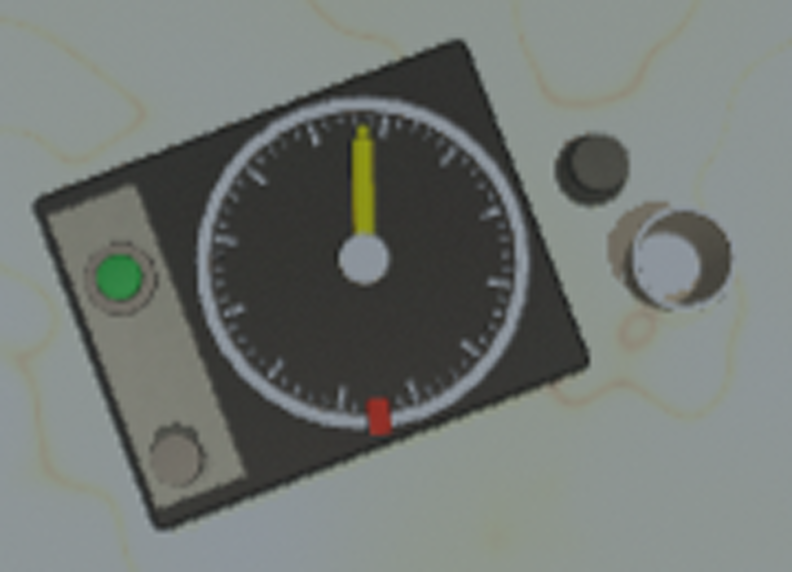

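```bash
cat >> h.py <<'E'
def measure(s):
    d=load(s); im=d['img'].astype(np.uint8); hsv=cv2.cvtColor(im,cv2.COLOR_RGB2HSV)
    H,S,V=[hsv[:,:,i].astype(int) for i in range(3)]
    win=np.zeros(H.shape,bool)
    if s.startswith('top'): win[145:275,220:345]=1
    else: win[165:265,190:325]=1
    out={}
    for n,m,z in [('yel',(abs(H-29)<6)&(S>120)&(V>70),.088),('red',((H<8)|(H>172))&(S>120)&(V>60),.074),('grn',(abs(H-65)<15)&(S>110)&(V>60),None)]:
        v,u=np.nonzero(m&win); out[n]=(u,v)
        if len(u)==0: print(n,'none'); continue
        P=np.array([px2w(d,a,b,z if z else .083) for a,b in zip(u,v)])
        c=P.mean(0); o=np.linalg.svd((P-c)[:,:2])[2][0]
        print(n,len(u),'px',u.mean(),v.mean(),'w',c.round(4),'ext',P.min(0).round(4),P.max(0).round(4),'axis deg',np.degrees(np.arctan2(o[1],o[0])))
        zs=d['range_z'][v,u]; print('  depth z med',np.median([px2w(d,a,b)[2] for a,b in zip(u,v)]))
        out[n+'P']=P
    return d,out
E
python3 - <<'E'
from h import *
for s in('top0','scene0'):
    d,o=measure(s)
    im=d['img'];g=im.min(2).astype(int)
    if s=='top0':
        # white hub & rim
        hsv=cv2.cvtColor(im.astype(np.uint8),cv2.COLOR_RGB2HSV)
        m=np.zeros(g.shape,np.uint8); m[160:250,258:345]=(g>95)[160:250,258:345]
        n,l,st,ce=cv2.connectedComponentsWithStats(m)
        for i in range(1,n):
            if st[i,4]>20: print(st[i],ce[i],px2w(d,*ce[i],.09),px2w(d,*ce[i],.066))
        i=[k for k in range(1,n) if st[k,2]>60]
        if i:
            c,_=cv2.findContours((l==i[0]).astype(np.uint8),cv2.RETR_EXTERNAL,cv2.CHAIN_APPROX_NONE)
            P=np.array([px2w(d,*q[0],.066) for q in c[0]])[:,:2]
            A=np.c_[2*P,np.ones(len(P))]; x=np.linalg.lstsq(A,(P**2).sum(1),rcond=None)[0]; print('rim',x[:2],np.sqrt(x[2]+x[:2]@x[:2]))
o=monitor.observe(); print(rot(o['tcp_rot']))
E
```

```text
yel 117 px 302.0 185.76923076923077 w [ 0.5764 -0.0657  0.088 ] ext [ 0.545 -0.072  0.088] [ 0.612  -0.0593  0.088 ] axis deg 178.4264156455215
  depth z med 0.08751785564286929
red 45 px 305.75555555555553 239.11111111111111 w [ 0.4291 -0.0726  0.074 ] ext [ 0.4182 -0.079   0.074 ] [ 0.4405 -0.0651  0.074 ] axis deg -173.44773940849106
  depth z med 0.07322157320876621
grn 81 px 246.7283950617284 207.44444444444446 w [0.5204 0.0887 0.083 ] ext [0.5076 0.0767 0.083 ] [0.5328 0.1019 0.083 ] axis deg -57.73962375206435
  depth z med 0.08221608309684214
[258 160  48  18 456] [273.85307018 165.70175439] [0.63399887 0.01083918 0.09      ] [0.63832892 0.01115617 0.066     ]
[328 160  17  42 362] [338.83977901 173.72651934] [ 0.60711703 -0.16834963  0.09      ] [ 0.61095419 -0.17131818  0.066     ]
[265 167  75  75 667] [301.95952024 204.74362819] [ 0.52346135 -0.06404201  0.09      ] [ 0.52576462 -0.06509802  0.066     ]
[297 198  11  12 103] [302.16504854 203.34951456] [ 0.52730277 -0.06471319  0.09      ] [ 0.52967648 -0.0657815   0.066     ]
[258 209  16  41 285] [263.30175439 232.91929
[... 393 characters left out ...]
8431373 217.72549019607843 w [ 0.5816 -0.0654  0.088 ] ext [ 0.5481 -0.0726  0.088 ] [ 0.6189 -0.0584  0.088 ] axis deg -0.8275173945002019
  depth z med 0.08581981655705423
red 27 px 249.55555555555554 184.66666666666666 w [ 0.435  -0.0711  0.074 ] ext [ 0.423 -0.077  0.074] [ 0.4461 -0.0649  0.074 ] axis deg 1.2642227198188043
  depth z med 0.0711577732626093
grn 59 px 301.59322033898303 213.135593220339 w [0.5263 0.0892 0.083 ] ext [0.514  0.0769 0.083 ] [0.5382 0.1014 0.083 ] axis deg 46.427807305945585
  depth z med 0.07938016716408414
[[ 4.09395099e-01 -6.69104076e-04 -9.12356950e-01]
 [ 9.12356513e-01 -9.23431026e-04  4.09395580e-01]
 [-1.11642697e-03 -9.99999350e-01  2.32413325e-04]]
```

```bash
python3 -c "
from h import *
crop('scene0',190,165,330,265,5.6,'c1')"
```

```text
(no output)
```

View pics/c1.png

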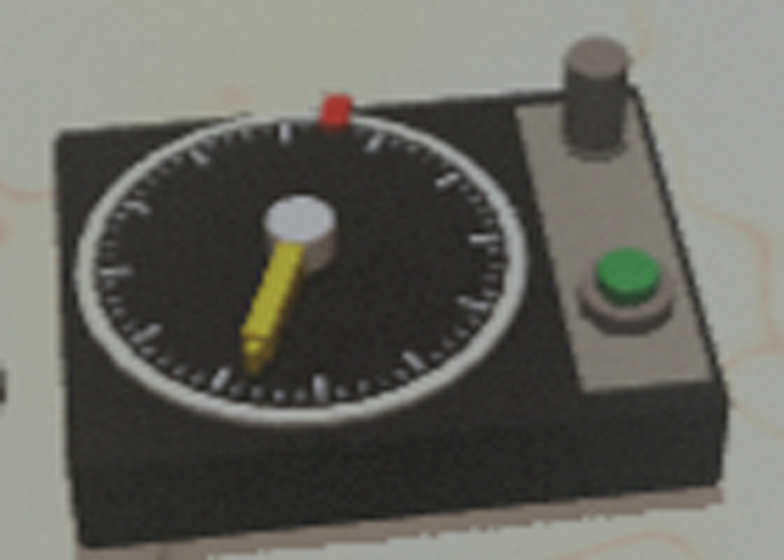

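>>> apply_moves --hand 1 --increments '[{"travel":[-0.03,0,-0.05],"turn":6},{"travel":[-0.06,0,-0.1],"turn":12},{"travel":[-0.09,0,-0.15],"turn":18},{"travel":[-0.12,0,-0.2],"turn":24},{"travel":[-0.15,0,-0.25],"turn":30},{"travel":[-0.18,0,-0.3],"turn":36},{"travel":[-0.21,0,-0.35],"turn":42},{"travel":[-0.24,0,-0.4],"turn":48},{"travel":[-0.27,0,-0.45],"turn":54},{"travel":[-0.3,0,-0.5],"turn":60},{"travel":[-0.319,0,-0.537],"turn":65.8},{"travel":[-0.319,0,-0.537],"turn":65.8}]'

```text
clock: 1.6
eef_pos: [0.575, -0.0341, 0.2301]
tcp_rot: [-1.571, 0.004, -0.001]
ft_force: [0.0, 0.5, -0.6]
finger_gap: -0.001
```

```bash
python3 - <<'E'
from h import *
o=monitor.observe(); print(o['eef_pos'],rot(o['tcp_rot']).round(3),o['finger_gap'],o['qpos'],o['clock'],o['ft_force'])
d=grab('scene','scene1'); print(w2px(d,o['eef_pos']))
crop('scene1',160,80,330,265,3.2,'c2')
E
```

```text
[ 0.57498603 -0.03409812  0.23009288] [[ 1.    -0.002  0.003]
 [-0.003  0.     1.   ]
 [-0.002 -1.     0.   ]] -0.0008941578195129028 [-2.62444442e-01  4.27866119e-01  1.33782287e+00 -2.19498370e-04
  1.37743353e+00 -2.59267296e-01] 1.6 [ 0.03596562  0.51241374 -0.60407265]
(np.float64(249.10843071734823), np.float64(174.07608629618787))
```

View pics/c2.png

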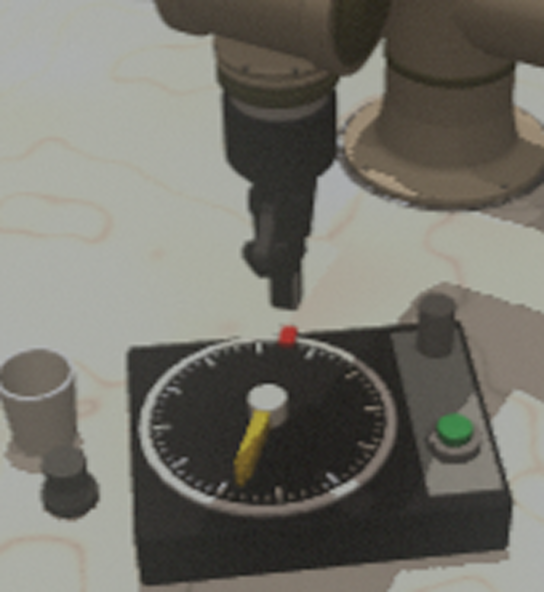

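>>> apply_moves --increments '[{"travel":[0,0.03,0],"turn":0},{"travel":[0,0.06,0.002],"turn":0},{"travel":[0,0.09,0.002],"turn":0},{"travel":[0,0.115,0.002],"turn":0},{"travel":[0,0.135,0.002],"turn":0},{"travel":[0,0.148,0.002],"turn":0},{"travel":[0,0.154,0.002],"turn":0},{"travel":[0,0.154,0.002],"turn":0}]'

```text
clock: 2.65
eef_pos: [0.5743, -0.0297, 0.0775]
tcp_rot: [-1.571, -0.001, 0.001]
ft_force: [0.5, -0.8, -0.3]
finger_gap: 0.001
```

```bash
python3 - <<'E'
from h import *
o=monitor.observe(); p=o['eef_pos'];print(p,o['ft_force'])
d=grab('scene','scene2'); d=grab('top','top2')
crop('scene2',180,130,330,265,4,'c3')
c=np.array([.529,-.065]); r=.058
a0=np.degrees(np.arctan2(p[1]-c[1],p[0]-c[0])); print(a0,np.hypot(*(p[:2]-c)))
a=np.arange(32,-154,-4)
for k in range(0,len(a),12):
    print([(int(t),round(c[0]+r*np.cos(np.radians(t))-p[0],3),round(c[1]+r*np.sin(np.radians(t))-p[1],3)) for t in a[k:k+12]])
E
```

```text
[ 0.5743117  -0.02970046  0.07753922] [ 0.45353194 -0.80039239 -0.32281776]
37.919945642076556 0.057438729136815636
[(32, np.float64(0.004), np.float64(-0.005)), (28, np.float64(0.006), np.float64(-0.008)), (24, np.float64(0.008), np.float64(-0.012)), (20, np.float64(0.009), np.float64(-0.015)), (16, np.float64(0.01), np.float64(-0.019)), (12, np.float64(0.011), np.float64(-0.023)), (8, np.float64(0.012), np.float64(-0.027)), (4, np.float64(0.013), np.float64(-0.031)), (0, np.float64(0.013), np.float64(-0.035)), (-4, np.float64(0.013), np.float64(-0.039)), (-8, np.float64(0.012), np.float64(-0.043)), (-12, np.float64(0.011), np.float64(-0.047))]
[(-16, np.float64(0.01), np.float64(-0.051)), (-20, np.float64(0.009), np.float64(-0.055)), (-24, np.float64(0.008), np.float64(-0.059)), (-28, np.float64(0.006), np.float64(-0.063)), (-32, np.float64(0.004), np.float64(-0.066)), (-36, np.float64(0.002), np.float64(-0.069)), (-40, np.float64(-0.001), np.float64(-0.073)), (-44, np.float64(-0.004), np.float64(-0.076)), (-48, np.float64(-0.007), np.float64(-0.078)), (-52, np.float64(-0.01), np.f
[... 503 characters left out ...]
-0.051), np.float64(-0.093)), (-100, np.float64(-0.055), np.float64(-0.092)), (-104, np.float64(-0.059), np.float64(-0.092)), (-108, np.float64(-0.063), np.float64(-0.09))]
[(-112, np.float64(-0.067), np.float64(-0.089)), (-116, np.float64(-0.071), np.float64(-0.087)), (-120, np.float64(-0.074), np.float64(-0.086)), (-124, np.float64(-0.078), np.float64(-0.083)), (-128, np.float64(-0.081), np.float64(-0.081)), (-132, np.float64(-0.084), np.float64(-0.078)), (-136, np.float64(-0.087), np.float64(-0.076)), (-140, np.float64(-0.09), np.float64(-0.073)), (-144, np.float64(-0.092), np.float64(-0.069)), (-148, np.float64(-0.094), np.float64(-0.066)), (-152, np.float64(-0.097), np.float64(-0.063))]
```

View pics/c3.png

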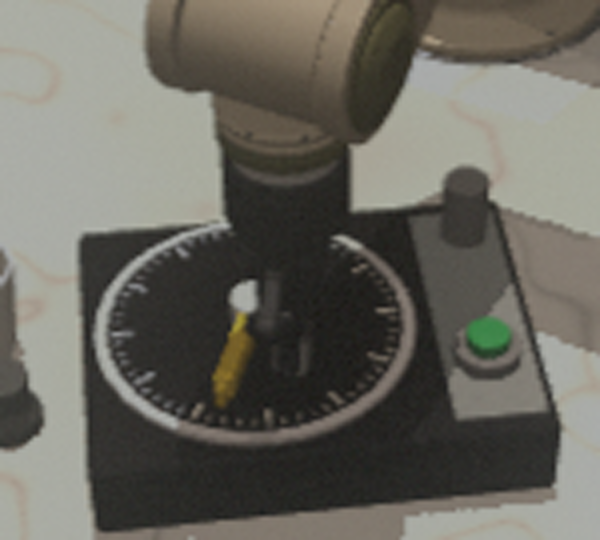

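>>> apply_moves --increments '[{"travel":[0.004,0,-0.005],"turn":0},{"travel":[0.006,0,-0.008],"turn":0},{"travel":[0.008,0,-0.012],"turn":0},{"travel":[0.009,0,-0.015],"turn":0},{"travel":[0.01,0,-0.019],"turn":0},{"travel":[0.011,0,-0.023],"turn":0},{"travel":[0.012,0,-0.027],"turn":0},{"travel":[0.013,0,-0.031],"turn":0},{"travel":[0.013,0,-0.035],"turn":0},{"travel":[0.013,0,-0.035],"turn":0}]'

```text
clock: 4.0
eef_pos: [0.5874, -0.0653, 0.0773]
tcp_rot: [-1.571, -0.0, -0.0]
ft_force: [1.1, -0.4, -1.0]
finger_gap: 0.001
```

```bash
python3 - <<'E'
from h import *
o=monitor.observe(); p=o['eef_pos'];print(p,o['ft_force'])
d=grab('scene','scene3'); d=grab('top','top3')
crop('scene3',180,130,330,265,4,'c4')
measure('scene3')
E
```

```text
[ 0.587405   -0.06533711  0.07732237] [ 1.05934834 -0.3676919  -1.02915153]
yel none
red 8 px 251.125 185.0 w [ 0.4354 -0.0665  0.074 ] ext [ 0.4266 -0.0689  0.074 ] [ 0.4485 -0.0649  0.074 ] axis deg 4.045845729947919
  depth z med 0.06928601639274912
grn 60 px 301.6333333333333 213.08333333333334 w [0.5261 0.0893 0.083 ] ext [0.5135 0.0769 0.083 ] [0.5382 0.1014 0.083 ] axis deg 20.743420288966963
  depth z med 0.08014266629762379
```

View pics/c4.png

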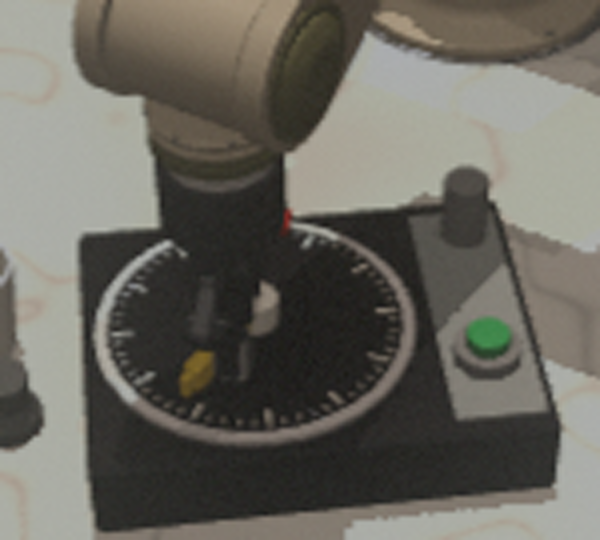

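>>> apply_moves --increments '[{"travel":[0,0,-0.004],"turn":0},{"travel":[-0.001,0,-0.008],"turn":0},{"travel":[-0.002,0,-0.012],"turn":0},{"travel":[-0.003,0,-0.016],"turn":0},{"travel":[-0.004,0,-0.02],"turn":0},{"travel":[-0.005,0,-0.024],"turn":0},{"travel":[-0.007,0,-0.028],"turn":0},{"travel":[-0.009,0,-0.031],"turn":0},{"travel":[-0.011,0,-0.034],"turn":0},{"travel":[-0.014,0,-0.038],"turn":0},{"travel":[-0.017,0,-0.041],"turn":0},{"travel":[-0.02,0,-0.043],"turn":0}]'

```text
clock: 5.6
eef_pos: [0.5672, -0.1082, 0.0773]
tcp_rot: [-1.571, -0.0, 0.0]
ft_force: [1.0, 2.0, 1.4]
finger_gap: -0.0
```

```bash
python3 - <<'E'
from h import *
o=monitor.observe(); p=o['eef_pos'];print(p,o['ft_force'])
d=grab('scene','scene4'); d=grab('top','top4')
crop('scene4',180,130,330,265,4,'c5')
crop('top4',220,145,400,275,4.4,'c5t')
E
```

```text
[ 0.56715394 -0.10817807  0.07734933] [1.01267756 1.98335009 1.35907254]
```

View pics/c5.png

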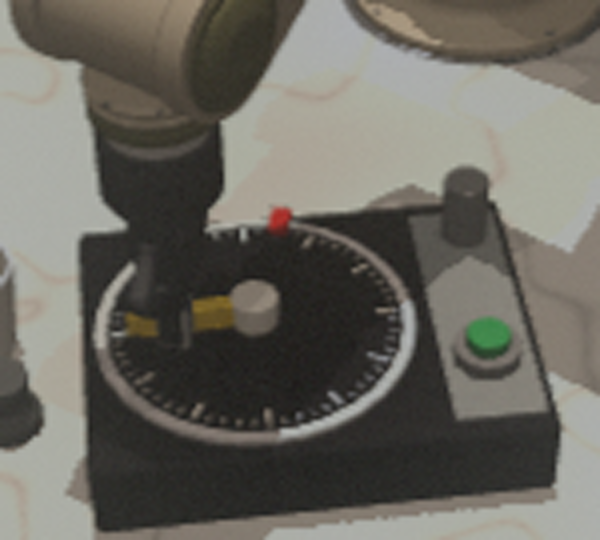

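View pics/c5t.png

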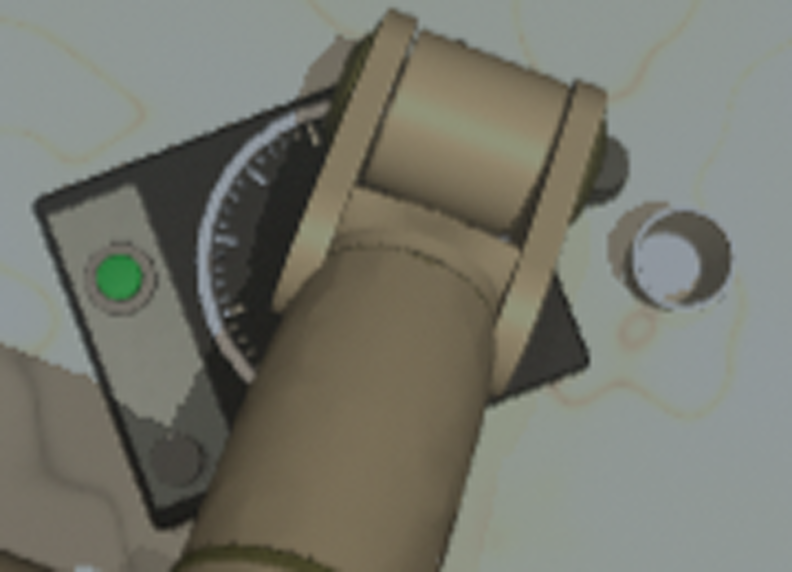

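>>> apply_moves --increments '[{"travel":[-0.003,0,-0.003],"turn":0},{"travel":[-0.006,0,-0.005],"turn":0},{"travel":[-0.009,0,-0.008],"turn":0},{"travel":[-0.013,0,-0.009],"turn":0},{"travel":[-0.017,0,-0.011],"turn":0},{"travel":[-0.02,0,-0.012],"turn":0},{"travel":[-0.024,0,-0.014],"turn":0},{"travel":[-0.028,0,-0.014],"turn":0},{"travel":[-0.032,0,-0.015],"turn":0},{"travel":[-0.036,0,-0.015],"turn":0},{"travel":[-0.04,0,-0.015],"turn":0},{"travel":[-0.044,0,-0.015],"turn":0}]'

```text
clock: 7.2
eef_pos: [0.5231, -0.123, 0.0773]
tcp_rot: [-1.571, -0.001, 0.0]
ft_force: [1.7, 0.6, -0.4]
finger_gap: -0.003
```

```bash
python3 - <<'E'
from h import *
o=monitor.observe(); p=o['eef_pos'];print(p,o['ft_force'])
d=grab('scene','scene5')
crop('scene5',180,130,330,265,4,'c6')
measure('scene5')
E
```

```text
[ 0.52310755 -0.12296666  0.07732822] [ 1.73267408  0.61558741 -0.3756205 ]
yel none
red 26 px 249.34615384615384 185.42307692307693 w [ 0.4382 -0.0709  0.074 ] ext [ 0.4272 -0.077   0.074 ] [ 0.4496 -0.0649  0.074 ] axis deg 4.677393020863966
  depth z med 0.07127600452549487
grn 59 px 301.6779661016949 213.135593220339 w [0.5263 0.0894 0.083 ] ext [0.5135 0.0769 0.083 ] [0.5382 0.1014 0.083 ] axis deg -13.329259586942284
  depth z med 0.07976086920476666
```

View pics/c6.png

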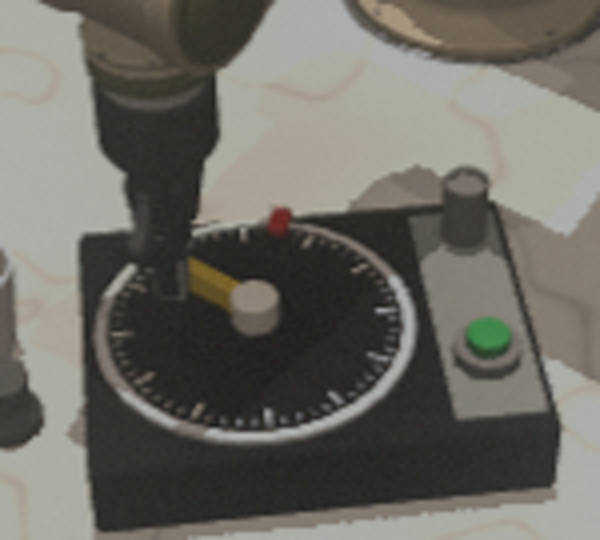

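>>> apply_moves --increments '[{"travel":[-0.004,0,0.001],"turn":0},{"travel":[-0.008,0,0.001],"turn":0},{"travel":[-0.012,0,0.003],"turn":0},{"travel":[-0.016,0,0.004],"turn":0},{"travel":[-0.02,0,0.006],"turn":0},{"travel":[-0.023,0,0.007],"turn":0},{"travel":[-0.027,0,0.01],"turn":0},{"travel":[-0.03,0,0.012],"turn":0},{"travel":[-0.033,0,0.015],"turn":0},{"travel":[-0.036,0,0.017],"turn":0},{"travel":[-0.036,0,0.017],"turn":0}]'

```text
clock: 8.62
eef_pos: [0.4869, -0.1057, 0.0772]
tcp_rot: [-1.57, 0.0, 0.001]
ft_force: [0.4, -0.4, -0.6]
finger_gap: 0.001
```

```bash
python3 - <<'E'
from h import *
o=monitor.observe(); p=o['eef_pos'];print(p,o['ft_force'])
d=grab('scene','scene6')
crop('scene6',180,130,330,265,4,'c7')
E
```

```text
[ 0.4869385  -0.10571471  0.07722958] [ 0.41095423 -0.42276706 -0.64572266]
```

View pics/c7.png

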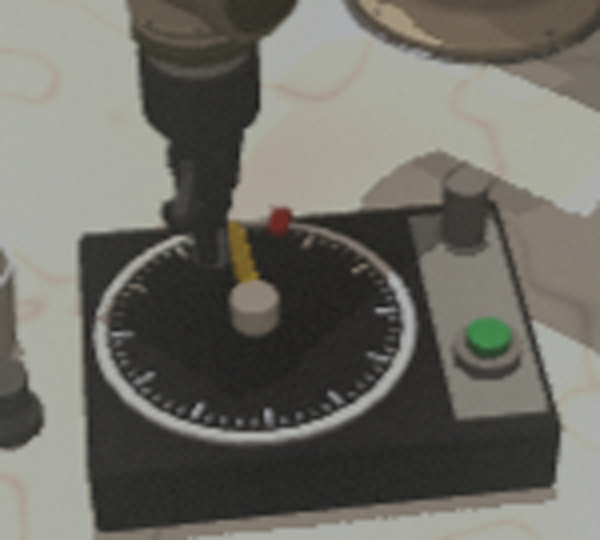

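```bash
cat >> h.py <<'E'
def yaw(s,vmin=40,smin=110,minr=.02):
    d=load(s); hsv=cv2.cvtColor(d['img'].astype(np.uint8),cv2.COLOR_RGB2HSV).astype(int)
    H,S,V=hsv[...,0],hsv[...,1],hsv[...,2]
    ys,xs=np.mgrid[:420,:560]; C=px2w(d,243.75,204.3,.09) if s.startswith('scene') else np.array([.5274,-.0648,.09])
    P=lambda u,v,z: np.array([px2w(d,a,b,z) for a,b in zip(u,v)])
    win=(ys>160)&(ys<270)&(xs>195)&(xs<345)
    v,u=np.nonzero(win&(H>=18)&(H<36)&(S>smin)&(V>vmin)); p=P(u,v,.088)
    q=p-C; r=np.hypot(q[:,0],q[:,1]); k=(r<.09)&(r>minr); p=p[k]; u=u[k];v=v[k]
    m=p.mean(0); o=np.linalg.svd((p-m)[:,:2])[2][0]
    if o@(m-C)[:2]<0:o=-o
    v2,u2=np.nonzero(win&((H<8)|(H>172))&(S>120)&(V>50)); t=P(u2,v2,.074).mean(0)
    A=lambda w:round(float(np.degrees(np.arctan2(w[1],w[0]))),2)
    print(s,'C',C.round(4),'n',len(u),'ptr from C',A(m-C),'axis',A(o),'| tab',len(u2),A(t-C),'px',u.min(),u.max(),v.min(),v.max(),'perp off C mm',round(1000*float(o[0]*(C-m)[1]-o[1]*(C-m)[0]),2))
E
python3 - <<'E'
from h import *
for s in('top0','scene0','scene6'): yaw(s)
E
```

```text
top0 C [ 0.5274 -0.0648  0.09  ] n 113 ptr from C -1.08 axis -1.72 | tab 45 -175.44 px 300 304 173 196 perp off C mm -0.57
scene0 C [ 0.5325 -0.0626  0.09  ] n 126 ptr from C -1.42 axis 1.16 | tab 27 -174.98 px 233 243 210 229 perp off C mm 2.48
scene6 C [ 0.5325 -0.0626  0.09  ] n 77 ptr from C -153.31 axis -156.72 | tab 26 -174.93 px 237 244 185 200 perp off C mm -2.81
```

>>> apply_moves --increments '[{"travel":[-0.002,0,0.003],"turn":0},{"travel":[-0.004,0,0.006],"turn":0},{"travel":[-0.005,0,0.009],"turn":0},{"travel":[-0.006,0,0.012],"turn":0},{"travel":[-0.007,0,0.015],"turn":0},{"travel":[-0.007,0,0.015],"turn":0}]'

```text
clock: 9.43
eef_pos: [0.4802, -0.0906, 0.0773]
tcp_rot: [-1.57, -0.0, 0.001]
ft_force: [0.0, 0.1, 1.1]
finger_gap: -0.0
```

```bash
python3 - <<'E'
from h import *
o=monitor.observe(); p=o['eef_pos'];print(p,o['ft_force'])
grab('scene','scene7');grab('top','top7');yaw('scene7')
crop('scene7',180,130,330,265,4,'c8')
crop('top7',220,145,400,275,4.4,'c8t')
E
```

```text
[ 0.48018848 -0.0906294   0.07729176] [0.02749084 0.10255477 1.10546586]
scene7 C [ 0.5325 -0.0626  0.09  ] n 74 ptr from C -170.08 axis -171.25 | tab 21 -175.5 px 242 248 185 199 perp off C mm -0.98
```

View pics/c8.png

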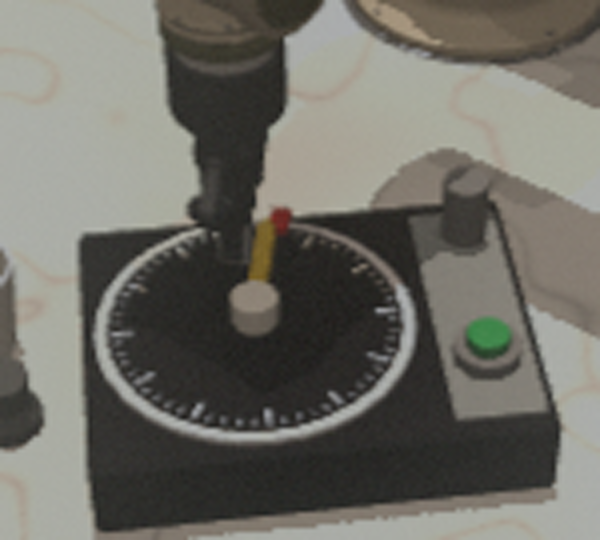

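View pics/c8t.png

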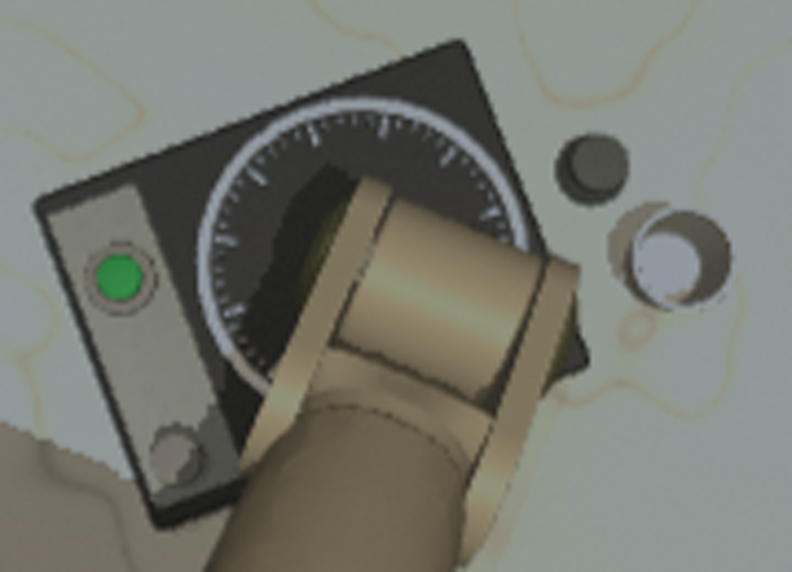

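>>> apply_moves --increments '[{"travel":[0,0,0.001],"turn":0},{"travel":[0,0,0.002],"turn":0},{"travel":[0,0,0.003],"turn":0},{"travel":[0,0,0.003],"turn":0},{"travel":[0,0,-0.01],"turn":0},{"travel":[0,-0.03,-0.012],"turn":0},{"travel":[0,-0.08,-0.015],"turn":0},{"travel":[0,-0.12,-0.04],"turn":0},{"travel":[0,-0.13,-0.09],"turn":0},{"travel":[-0.02,-0.13,-0.15],"turn":0},{"travel":[-0.04,-0.13,-0.2],"turn":0},{"travel":[-0.04,-0.13,-0.22],"turn":0}]'

```text
clock: 11.02
eef_pos: [0.4391, -0.3139, 0.2073]
tcp_rot: [-1.571, 0.002, -0.002]
ft_force: [-0.2, 0.2, 0.3]
finger_gap: 0.003
```

```bash
python3 - <<'E'
from h import *
o=monitor.observe(); p=o['eef_pos'];print(p,o['ft_force'])
grab('scene','scene8');grab('top','top8');yaw('scene8');yaw('top8');measure('top8')
crop('scene8',180,130,330,265,4,'c9')
crop('top8',220,145,400,275,4.4,'c9t')
E
```

```text
[ 0.43909922 -0.31391106  0.20727024] [-0.23141932  0.23643276  0.28256676]
scene8 C [ 0.5325 -0.0626  0.09  ] n 80 ptr from C -172.83 axis -174.13 | tab 20 -175.77 px 242 249 185 200 perp off C mm -1.1
top8 C [ 0.5274 -0.0648  0.09  ] n 109 ptr from C -174.47 axis -174.31 | tab 47 -175.39 px 301 307 211 234 perp off C mm 0.14
yel 111 px 304.4144144144144 220.7927927927928 w [ 0.4792 -0.0697  0.088 ] ext [ 0.4454 -0.0766  0.088 ] [ 0.5117 -0.0609  0.088 ] axis deg -174.5739662803414
  depth z med 0.08740946545648876
red 47 px 305.7659574468085 238.95744680851064 w [ 0.4295 -0.0727  0.074 ] ext [ 0.4182 -0.0791  0.074 ] [ 0.4406 -0.0651  0.074 ] axis deg -174.08841501441933
  depth z med 0.07264049423819352
grn 80 px 246.675 207.475 w [0.5203 0.0888 0.083 ] ext [0.5076 0.0768 0.083 ] [0.5328 0.1019 0.083 ] axis deg -158.1561595087087
  depth z med 0.08210486882123746
```

View pics/c9.png

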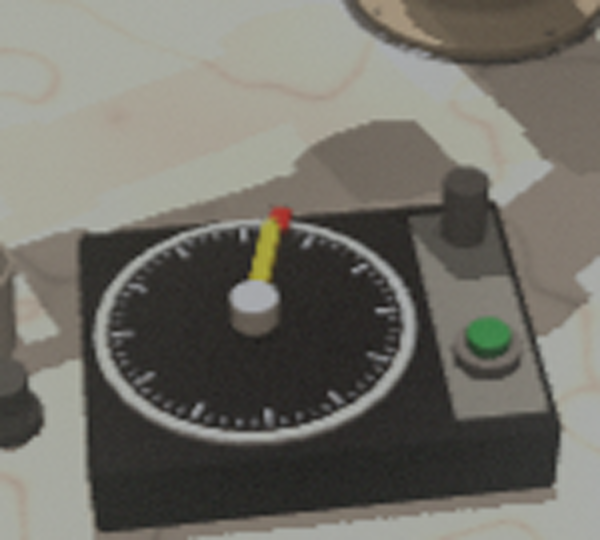

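View pics/c9t.png

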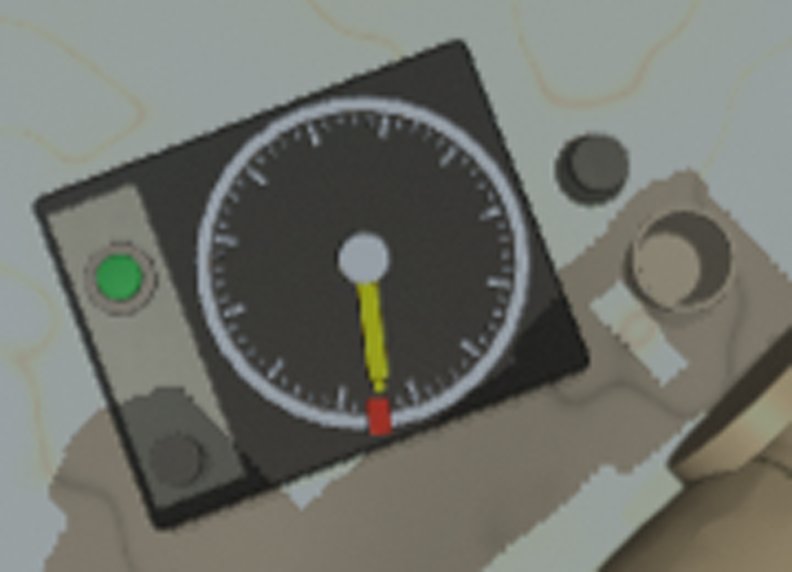

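```bash
cat >> h.py <<'E'
def soft(s):
    d=load(s); im=d['img'].astype(float); R_,G,B=im[...,0],im[...,1],im[...,2]
    top=s.startswith('top')
    u0,u1,v0,v1=(290,320,208,250) if top else (225,262,175,215)
    ys,xs=np.mgrid[v0:v1,u0:u1]; sl=np.s_[v0:v1,u0:u1]
    wy=np.clip((np.minimum(R_,G)-B)[sl]-25,0,None); wr=np.clip((R_-np.maximum(G,B))[sl]-35,0,None)*( (G[sl]-B[sl])<25)
    def cen(w,z):
        k=w>0; p=np.array([px2w(d,a,b,z) for a,b in zip(xs[k],ys[k])]); return p[:,:2],w[k]
    p,w=cen(wy,.088); m=np.average(p,axis=0,weights=w); o=np.linalg.eigh(np.cov((p-m).T,aweights=w))[1][:,1]; o*=-np.sign(o[0])
    q,wq=cen(wr,.074); t=np.average(q,axis=0,weights=wq)
    print(s,'ptr m',m.round(4),'axis',np.degrees(np.arctan2(o[1],o[0])).round(2),'tab',t.round(4),len(w),len(wq),'tab off pointer line mm',(1000*(o[0]*(t-m)[1]-o[1]*(t-m)[0])).round(2), 'dir m->tab',np.degrees(np.arctan2(*(t-m)[::-1])).round(2))
E
python3 - <<'E'
from h import *
soft('top8');soft('scene8')
E
```

```text
top8 ptr m [ 0.48   -0.0695] axis -174.64 tab [ 0.4287 -0.0724] 126 48 tab off pointer line mm -1.9 dir m->tab -176.76
scene8 ptr m [ 0.4839 -0.0691] axis -174.44 tab [ 0.4304 -0.0705] 87 21 tab off pointer line mm -3.77 dir m->tab -178.48
```

>>> apply_moves --increments '[{"travel":[0.01,0,0.04],"turn":0},{"travel":[0.02,0,0.09],"turn":0},{"travel":[0.03,0,0.14],"turn":0},{"travel":[0.04,0,0.18],"turn":0},{"travel":[0.04,0.01,0.2],"turn":0},{"travel":[0.04,0.05,0.204],"turn":0},{"travel":[0.04,0.09,0.204],"turn":0},{"travel":[0.04,0.12,0.204],"turn":0},{"travel":[0.04,0.13,0.208],"turn":0},{"travel":[0.04,0.13,0.214],"turn":0},{"travel":[0.04,0.13,0.218],"turn":0},{"travel":[0.04,0.13,0.218],"turn":0}]'

```text
clock: 12.62
eef_pos: [0.4807, -0.0927, 0.0782]
tcp_rot: [-1.571, -0.002, -0.0]
ft_force: [-0.9, -0.2, 0.0]
finger_gap: 0.001
```

```bash
python3 - <<'E'
from h import *
o=monitor.observe(); print(o['eef_pos'],o['ft_force']); grab('scene','scene9'); yaw('scene9'); o=monitor.observe(); print(o['eef_pos'])
E
```

```text
[ 0.48073889 -0.09274407  0.07816487] [-0.86721015 -0.21686759  0.01428829]
scene9 C [ 0.5325 -0.0626  0.09  ] n 78 ptr from C -172.86 axis -174.08 | tab 16 -176.21 px 242 249 185 200 perp off C mm -1.02
[ 0.48069486 -0.09293892  0.07804232]
```

>>> apply_moves --increments '[{"travel":[0,0,0.002],"turn":0},{"travel":[0,0,0.004],"turn":0},{"travel":[0,0,0.0055],"turn":0},{"travel":[0,0,0.0065],"turn":0},{"travel":[0,0,0.0065],"turn":0},{"travel":[0,0,-0.006],"turn":0},{"travel":[0,-0.04,-0.01],"turn":0},{"travel":[0,-0.09,-0.02],"turn":0},{"travel":[0,-0.13,-0.06],"turn":0},{"travel":[-0.02,-0.13,-0.11],"turn":0},{"travel":[-0.04,-0.13,-0.17],"turn":0},{"travel":[-0.04,-0.13,-0.21],"turn":0}]'

```text
clock: 14.18
eef_pos: [0.439, -0.3059, 0.2075]
tcp_rot: [-1.571, 0.001, -0.002]
ft_force: [1.3, 0.5, -0.3]
finger_gap: -0.0
```

```bash
python3 - <<'E'
from h import *
grab('scene','scene10');grab('top','top10')
o=monitor.observe(); print(o['eef_pos'],o['ft_force'])
for s in('scene10','top10'): yaw(s);soft(s)
crop('top10',260,190,350,255,8,'c10t')
E
```

```text
[ 0.43941733 -0.3070171   0.20691822] [-0.25849148  1.10063034  0.23105683]
scene10 C [ 0.5325 -0.0626  0.09  ] n 83 ptr from C -174.55 axis -176.08 | tab 17 -175.51 px 242 250 185 200 perp off C mm -1.3
scene10 ptr m [ 0.4838 -0.0677] axis -176.19 tab [ 0.429 -0.071] 86 19 tab off pointer line mm -0.32 dir m->tab -176.53
top10 C [ 0.5274 -0.0648  0.09  ] n 110 ptr from C -175.82 axis -175.66 | tab 47 -175.39 px 301 307 211 234 perp off C mm 0.14
top10 ptr m [ 0.48   -0.0682] axis -176.07 tab [ 0.4288 -0.0724] 124 48 tab off pointer line mm 0.63 dir m->tab -175.37
```

View pics/c10t.png

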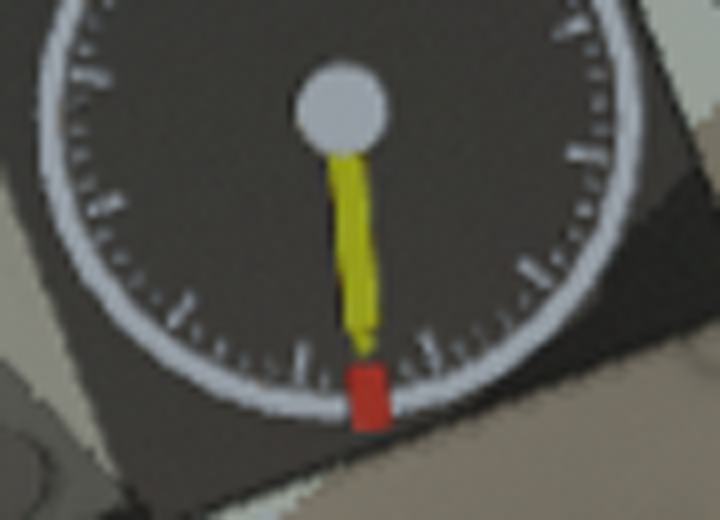

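>>> apply_moves --increments '[{"travel":[0.005,0,0.03],"turn":0},{"travel":[0.012,0,0.07],"turn":0},{"travel":[0.022,0,0.115],"turn":0},{"travel":[0.032,0,0.16],"turn":0},{"travel":[0.042,0,0.205],"turn":0},{"travel":[0.052,0,0.25],"turn":0},{"travel":[0.062,0,0.295],"turn":0},{"travel":[0.072,0,0.34],"turn":0},{"travel":[0.079,0,0.375],"turn":0},{"travel":[0.083,0,0.396],"turn":0},{"travel":[0.083,0,0.396],"turn":0},{"travel":[0.083,0,0.396],"turn":0}]'

```text
clock: 15.78
eef_pos: [0.5231, 0.0925, 0.2073]
tcp_rot: [-1.571, -0.0, 0.0]
ft_force: [0.2, 0.1, 0.3]
finger_gap: 0.001
```

>>> apply_moves --increments '[{"travel":[0,0.03,0],"turn":0},{"travel":[0,0.06,0],"turn":0},{"travel":[0,0.085,0],"turn":0},{"travel":[0,0.1,0],"turn":0},{"travel":[0,0.105,0],"turn":0},{"travel":[0,0.105,0],"turn":0},{"travel":[0,0.105,0],"turn":0}]'

```text
clock: 16.65
eef_pos: [0.5236, 0.093, 0.1031]
tcp_rot: [-1.571, -0.002, -0.001]
ft_force: [0.4, -0.1, -1.3]
finger_gap: 0.006
```

```bash
python3 - <<'E'
from h import *
grab('scene','scene11')
o=monitor.observe(); print(o['eef_pos'],o['ft_force'])
crop('scene11',240,130,360,250,5,'c11')
E
```

```text
[0.52357943 0.09305915 0.1030283 ] [-0.35454624 -0.82056114  0.81764293]
```

View pics/c11.png

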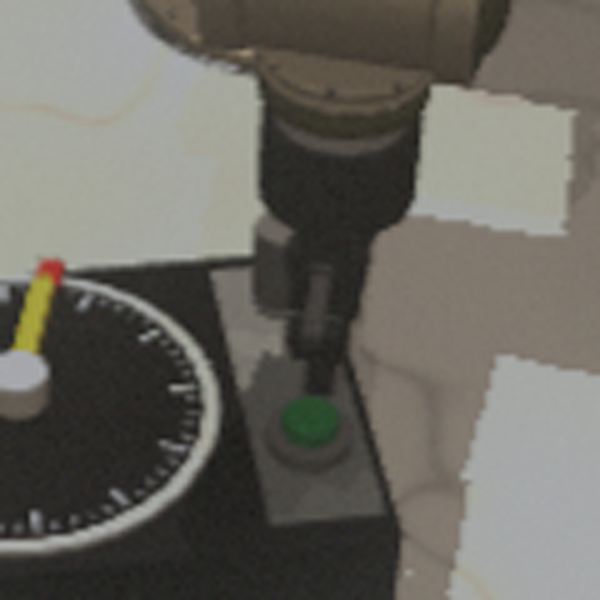

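>>> apply_moves --increments '[{"travel":[-0.001,0.004,-0.004],"turn":0},{"travel":[-0.001,0.01,-0.004],"turn":0},{"travel":[-0.001,0.015,-0.004],"turn":0},{"travel":[-0.001,0.018,-0.004],"turn":0},{"travel":[-0.001,0.021,-0.004],"turn":0},{"travel":[-0.001,0.023,-0.004],"turn":0},{"travel":[-0.001,0.023,-0.004],"turn":0}]'

```text
clock: 17.58
eef_pos: [0.5222, 0.0891, 0.0794]
tcp_rot: [-1.571, -0.001, 0.001]
ft_force: [-1.6, -0.1, 3.0]
finger_gap: -0.002
```

```bash
python3 - <<'E'
from h import *
grab('scene','scene12')
o=monitor.observe(); print(o['eef_pos'],o['ft_force'])
crop('scene12',270,180,340,240,8,'c12')
E
```

```text
[0.52222985 0.08911341 0.07946288] [-2.14986986  0.48073785  3.02851522]
```

View pics/c12.png

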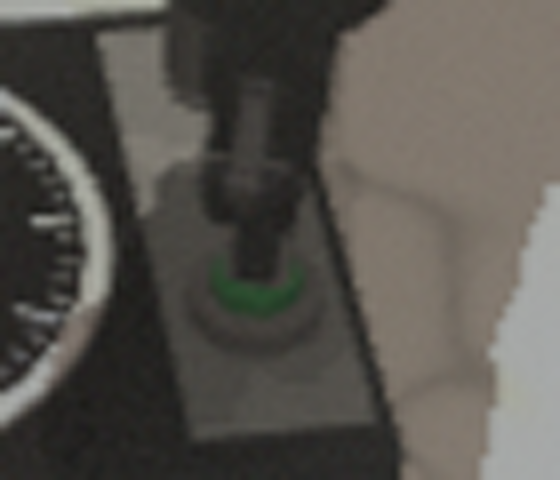

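The fingertip is centred on the button and reads 3 N, so it is partly pressed. I'll keep pressing until the force rises sharply.

>>> apply_moves --increments '[{"travel":[0,0.001,0],"turn":0},{"travel":[0,0.002,0],"turn":0},{"travel":[0,0.003,0],"turn":0},{"travel":[0,0.003,0],"turn":0}]'

```text
clock: 18.12
eef_pos: [0.5223, 0.0891, 0.0763]
tcp_rot: [-1.571, -0.0, 0.0]
ft_force: [-2.0, 0.6, 4.7]
finger_gap: -0.002
```

>>> apply_moves --increments '[{"travel":[0,0.0007,0],"turn":0},{"travel":[0,0.0014,0],"turn":0},{"travel":[0,0.002,0],"turn":0},{"travel":[0,0.002,0],"turn":0}]'

```text
clock: 18.62
eef_pos: [0.5224, 0.0891, 0.0758]
tcp_rot: [-1.571, -0.001, 0.0]
ft_force: [-7.7, 0.5, 20.0]
finger_gap: 0.002
```

The force jumped to 20 N with the tip stalled, so the button is bottomed. Releasing straight up, then clearing the area.

>>> apply_moves --increments '[{"travel":[0,-0.002,0],"turn":0},{"travel":[0,-0.006,0],"turn":0},{"travel":[0,-0.012,0],"turn":0},{"travel":[0,-0.025,0],"turn":0},{"travel":[0,-0.06,0],"turn":0},{"travel":[0,-0.1,0],"turn":0},{"travel":[0,-0.13,0],"turn":0},{"travel":[-0.01,-0.15,0.04],"turn":0},{"travel":[-0.03,-0.16,0.09],"turn":0},{"travel":[-0.05,-0.16,0.14],"turn":0},{"travel":[-0.07,-0.16,0.18],"turn":0},{"travel":[-0.07,-0.16,0.2],"turn":0}]'

```text
clock: 20.12
eef_pos: [0.451, 0.2908, 0.2351]
tcp_rot: [-1.571, -0.003, 0.002]
ft_force: [0.4, -0.7, 0.4]
finger_gap: -0.001
```

```bash
python3 - <<'E'
from h import *
grab('scene','scene13');grab('top','top13')
o=monitor.observe(); print(o['eef_pos'],o['ft_force'],o['clock'])
for s in('scene13','top13'): yaw(s);soft(s)
measure('top13')
E
```

```text
[0.4521697  0.29014415 0.23458549] [ 0.4442004   0.46236653 -0.49436402] 20.225
scene13 C [ 0.5325 -0.0626  0.09  ] n 80 ptr from C -174.26 axis -175.93 | tab 14 -175.96 px 242 250 185 200 perp off C mm -1.42
scene13 ptr m [ 0.4838 -0.0678] axis -176.19 tab [ 0.4294 -0.0706] 86 18 tab off pointer line mm -0.79 dir m->tab -177.03
top13 C [ 0.5274 -0.0648  0.09  ] n 107 ptr from C -175.89 axis -175.57 | tab 43 -175.45 px 301 307 211 234 perp off C mm 0.29
top13 ptr m [ 0.4803 -0.0682] axis -176.11 tab [ 0.4287 -0.0724] 124 47 tab off pointer line mm 0.66 dir m->tab -175.39
yel 111 px 303.990990990991 220.81981981981983 w [ 0.4791 -0.0685  0.088 ] ext [ 0.4455 -0.0762  0.088 ] [ 0.5117 -0.0608  0.088 ] axis deg -176.18870383219547
  depth z med 0.08688007920793606
red 43 px 305.7674418604651 239.30232558139534 w [ 0.4286 -0.0727  0.074 ] ext [ 0.4182 -0.079   0.074 ] [ 0.4404 -0.0651  0.074 ] axis deg -172.33430359118864
  depth z med 0.07408255758978899
grn 81 px 246.7283950617284 207.44444444444446 w [0.5204 0.0887 0.083 ] ext [0.5076 0.0767 0.083 ] [0.5328 0.1019 0.083 ] axis deg -57.73962375206435
  depth z med 0.08200908395627926
```

View pics/top13.png

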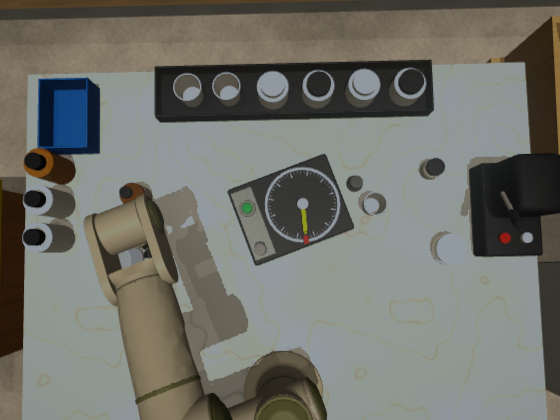

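View pics/scene13.png

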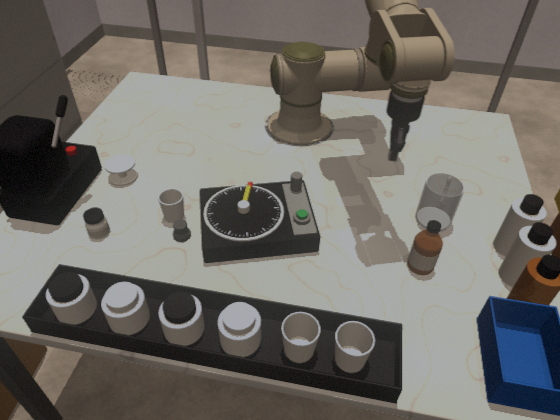

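The pointer (303,220) lines up with the tab (306,239). The button is back up, the timer hasn't moved and the arm is clear. Handing in.

```bash
python3 -c "
from plant import job; print(job.sign_off())"
```

```text
the job is handed in; nothing more can be done
None
```

The timer is set: the pointer is on the red tab, and start was pressed once, after the pointer was set. I handed the job in at about 20 s on the robot's clock.

- **Pointer:** With the gripper shut, I pushed the pointer clockwise about 174°, then backed off, checked, and nudged it about 1.4° more. The last check has the pointer at -175.6 to -176.2° and the tab at about -175.4° (world angles, top camera), so they agree within about 1°. The scene camera is coarser. Its estimates of the gap ran from under 1° to about 1.7°, and the two cameras place the dial centre about 5 mm apart.
- **Start button:** I pressed it straight down until it bottomed. The tip stopped at z = 75.8 mm with 20 N on the wrist, above the 5 N the button needs, plus about 8 N sideways. After release, its measured height (82 mm) matched the one before the press.
- **Everything else:** In the top camera, the button and tab are within half a pixel of where they started, so the timer and tab did not shift. The objects around the timer look undisturbed. The arm stands clear, touching nothing.

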